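Turn the glaze carousel to the blue jar

ROBOT

A 6-joint arm with a two-finger parallel gripper is mounted at the origin on the work surface. World frame = base frame: x ahead of the robot, y to its left, z up, the work surface at z = 0. Lengths are in m, angles in rad, forces in N, time in s.
With the tool pointing down it reaches from about 0.375 to 0.9 m from the base axis. Payload 3.1 kg.
Tool frame: the origin (TCP) lies between the finger pads; the fingertips stand 17 mm ahead of it and the grasp point (between the pads) lies 2 mm behind it; z points along the fingers, y is the line along which they close (so a half turn about z gives the same grasp; the last joint's range is limited). The gripper opens to 85 mm and grips with 20 to 120 N. Pads are 22 mm wide; open, the fingers measure 114 mm over their backs; the gripper's body (76 mm by 85 mm) begins 54 mm behind the grasp point. The pads swing forward as they close: fully open they stand 13 mm farther back than shut.
Start: joints at [-1.516, 0.527, 1.433, -0, 1.181, -0.178], TCP at [0.145, -0.608, 0.248] pointing down, gripper open.
Joint ranges: [-3.08, 3.08], [-0.75, 2.2], [0.22, 2.44], [-1.43, 4.57], [0, 2.65], [-2.85, 2.85]. Speed limits (rad/s): [2.79, 2.79, 3.14, 3.14, 3.14, 3.14].

INTERFACE

Orientations are given as a unit quaternion [x, y, z, w].
In Python, from station import sense, vision, order gives the robot as it stands.
- The arm moves only by the shell command python3 -m crank 'ROWS' [OPENING] [FORCE]. ROWS is JSON, a list of rows, each an object with "dp": the shift along the world's x, y, z in units of 30 mm (1.0 is 30 mm), a list of three; "angular": the turn, a rotation vector about the world's x, y, z in degrees, a list of three. In form: [{"dp": [dx, dy, dz], "angular": [ax, ay, az]}, ...]. A call has 1 to 20 rows; each row shifts and turns the commanded pose from where the row before left it; what a row does not reach is not made up. A row lasts 1/10 s, in which the tool goes at most 50 mm and 8.59 degrees, less where a joint would pass 70% of its speed; a pose out of reach is approached as far as the arm can. A call is refused whole if a number of a shift passes 1 or a number of a turn 8.59, either way. A call with a gripper value outside its range is refused whole. OPENING is the closure, from 0 (fully open) to 1 (shut), set as the call begins (- or left out, the last holds). The fingers move at their own pace and stop on an object; FORCE is the grip in N (left out, the last holds). Time passes only in rows, so rows that do not move let the fingers close. It gives the time, the measured TCP pose, the force, the opening and the grip force at its end, in the units of the state.
- sense(): the state, without advancing time (a new reading comes with each control period).
- vision.snapshot(name): name is "scene" or "top" or "wrist"; returns a dict with "image" (400x640x3 uint8, blue, green, red), "range_z" (400x640 float32, m along the optical axis (not along the pixel's ray), 0 where there is no reading), "mtx" (3x3 intrinsics, pixels), "pose" (4x4, takes a point from camera to world coordinates); the wrist camera has in their place "mount" (4x4, takes a point from camera to tool coordinates, whose origin is the TCP and whose axes are the flange's). Camera axes: x right, y down, z forward; pixel columns grow to the right and rows downward; lengths in m; the calibration is good to about 2 mm. A picture is of the moment at which its call begins: read the wrist's pose just before it.
- order.sign_off(): hands the job in; it is judged then, once.
The state is a dict: "t": time; "q": joint angles; "qd": joint speeds; "tau": joint torques, N m; "tcp_pos": TCP position; "tool_rot": TCP orientation; "force": force on the tool from outside, world axes, zero at the start; "ft_torque": the same for the moment, N m; "finger_gap": opening from 0.0 (shut) to 1.0 (fully open); "gripper_force": force on a finger pad.
Only numpy, scipy, OpenCV 4.12 (cv2) and the standard library are available. Lean on these libraries where they do the work, as an engineer would, in place of code of your own. Each camera call takes 0.05 s, during which the arm holds its last target. There are 200 camera calls.

TASK

Turn the glaze carousel by pushing the pegs on its rim with a fingertip until the jar with the blue lid faces front, squarely in line with the red arrow, and leave it standing still there with your hand clear. Do not touch or lift the jars themselves, and leave the other things on the bench where they are.

Things in the scene. Friction and masses are not known exactly. Their poses are not given: they have to be found in the camera images.
- stand: Steel foot of the glaze carousel, bolted to the bench: disc 190 mm across, with a flat red arrow on a short arm. Origin: on the turning axis, at bench height. Its own -x axis runs from the turning axis out through the red arrow (the front); z up.
- pointer (a point): Inner tip of the flat red arrow, which points in at the turning axis from just outside the wheel: 138 mm from the axis; the arrow (62 mm long, head 40 mm wide, reaching out to 200 mm from the axis) tops out 44 mm above the bench, 8 mm lower than the top of the wheel.
- front (a point): Point on the line from the axis to the red arrow, 65 mm from the axis and at the height of the wheel's top: here the middle of the blue-lidded jar belongs.
- wheel: Pale wooden turntable, 260 mm across, 18 mm thick, top 52 mm above the bench. Turns freely either way about its upright axis; light friction (0.7 N at a peg) stops it almost without coasting. Origin: on the axis, at its underside. Five dark places for jars (one empty), 65 mm from the axis, at 36, 108, 180, 252, 324 degrees from its own x, midway between pegs.
- peg0 (a point): Top centre of one of the five upright dark wooden pegs fixed on the wheel's rim: peg diameter 14 mm, standing 45 mm above the wheel's top, its top 97 mm above the bench; 120 mm from the axis, 0 degrees from the wheel's own x axis.
- peg1 (a point): Top centre of one of the five upright dark wooden pegs fixed on the wheel's rim: peg diameter 14 mm, standing 45 mm above the wheel's top, its top 97 mm above the bench; 120 mm from the axis, 72 degrees from the wheel's own x axis.
- peg2 (a point): Top centre of one of the five upright dark wooden pegs fixed on the wheel's rim: peg diameter 14 mm, standing 45 mm above the wheel's top, its top 97 mm above the bench; 120 mm from the axis, 144 degrees from the wheel's own x axis.
- peg3 (a point): Top centre of one of the five upright dark wooden pegs fixed on the wheel's rim: peg diameter 14 mm, standing 45 mm above the wheel's top, its top 97 mm above the bench; 120 mm from the axis, 216 degrees from the wheel's own x axis.
- peg4 (a point): Top centre of one of the five upright dark wooden pegs fixed on the wheel's rim: peg diameter 14 mm, standing 45 mm above the wheel's top, its top 97 mm above the bench; 120 mm from the axis, 288 degrees from the wheel's own x axis.
- jar_blue: Small white round glaze jar with a blue lid, 44 mm across and 42 mm tall, standing loose on the wheel, its middle 65 mm from the axis (its top 94 mm above the bench). Origin: centre of its underside; z up. The jar to bring to the front.
- jar_red: Small white round glaze jar with a red lid, 44 mm across and 42 mm tall, standing loose on the wheel, its middle 65 mm from the axis (its top 94 mm above the bench). Origin: centre of its underside; z up. In any of the places; not to be touched.
- jar_yellow: Small white round glaze jar with a yellow lid, 44 mm across and 42 mm tall, standing loose on the wheel, its middle 65 mm from the axis (its top 94 mm above the bench). Origin: centre of its underside; z up. In any of the places; not to be touched.
- jar_green: Small white round glaze jar with a green lid, 44 mm across and 42 mm tall, standing loose on the wheel, its middle 65 mm from the axis (its top 94 mm above the bench). Origin: centre of its underside; z up. In any of the places; not to be touched.
- tile_cream: Loose cream tile 100 x 100 x 12 mm lying on the bench, to be left alone. Origin: centre of its underside.
- hammer: Hammer lying on the bench, to be left alone. Origin: near its middle, on the bench; x along the handle towards the head.
- bowl: Terracotta bowl 110 mm across, 50 mm high, to be left alone. Origin: centre of its underside.
- brush: Brush lying on the bench, to be left alone. Origin: near its middle, on the bench; x along the handle towards the bristles.
Things that resemble listed ones, but are neither listed nor needed, are in the scene too. Leave any pink or purple look-alike of the jar_blue alone.

How it is judged:
By the outcome, as a careful person would: the job done as asked, in the order asked, and still so for the second after the job is handed in, with the robot touching nothing.
It also fails if it takes over 58 s, if anything falls off the work surface, if the arm or the gripper's body presses on something with over 40 N, if the wrist force passes 120 N, or if a joint passes its speed limit or range.

## Working session

There is one attempt and no reset: what is moved stays moved. The work goes in short steps, Python scripts to look and compute and a shell command to move; the robot and the scene stay as the last step left them, time stands still between calls to the robot, and variables do not carry over. Pictures are saved under pics/ and viewed, at most 10 in all, crops included, and the job is handed in when it is done.

```bash
mkdir -p pics
python3 - <<'E'
from station import sense, vision
import cv2,pickle
d={n:vision.snapshot(n) for n in("top","scene")}
pickle.dump(d,open('d0.pkl','wb'))
for n in d: cv2.imwrite(f'pics/{n}0.png',d[n]["image"])
print(d['top']['mtx'],d['top']['pose'],sense()['t'])
E
```

```text
[[403.00797825   0.         317.60397873]
 [  0.         403.00797825 192.93790362]
 [  0.           0.           1.        ]] [[-0.02733148 -0.99686797  0.07421074  0.41257093]
 [-0.99952012  0.02833584  0.01251471 -0.0870854 ]
 [-0.01457834 -0.07383308 -0.99716405  1.31143652]
 [ 0.          0.          0.          1.        ]] 0.1
```

View pics/top0.png

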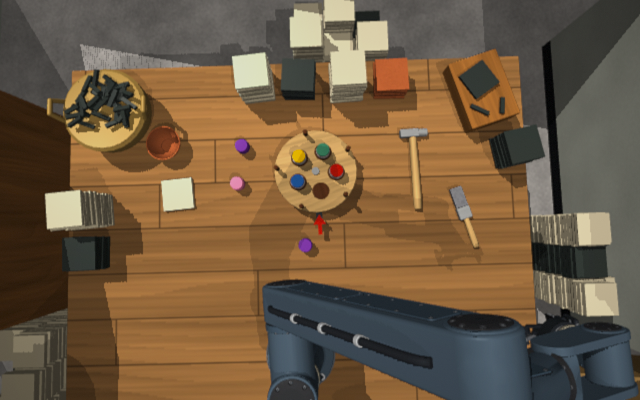

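View pics/scene0.png

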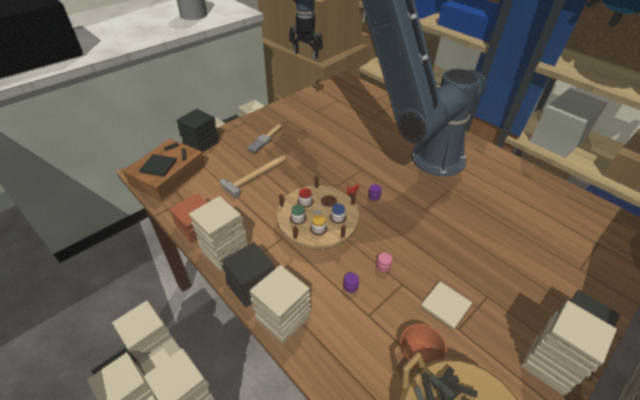

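The top view shows the wheel around (317,172), blue lid (298,182), arrow at (320,224), and a purple decoy at (306,245). I'll enlarge it for accuracy.

Run:
```python
import cv2,pickle
d=pickle.load(open('d0.pkl','rb'))
c=d['top']['image'][120:260,240:400]
cv2.imwrite('pics/crop0.png',cv2.resize(c,None,fx=4.2,fy=4.2,interpolation=cv2.INTER_CUBIC))
```

```text
(no output)
```

View pics/crop0.png

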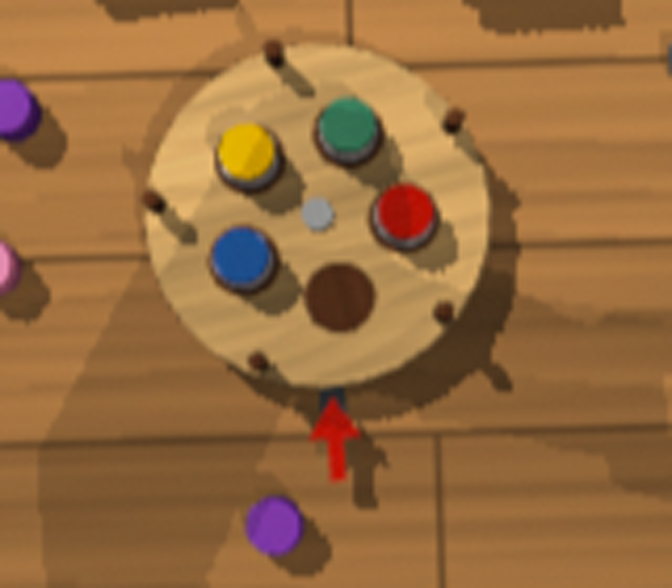

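The crop shows: blue lid (242,256), yellow (247,150), green (348,128), red (405,213). Peg tops are near (274,48), (454,117), (152,200), (258,360), (444,312). The arrow tip is at (333,397) and its tail at (338,480).

```bash
cat > h.py <<'E'
import numpy as np
from scipy.optimize import least_squares
def w(d,pix,z):
    p=np.atleast_2d(np.array(pix,float)); K=d['mtx'];T=d['pose']
    r=np.c_[(p-K[:2,2])/K[0,0],np.ones(len(p))]@T[:3,:3].T
    return (T[:3,3]+r*((z-T[2,3])/r[:,2])[:,None])[:,:2]
def crop(p,s=4.2,o=(240,120)): return (np.array(p,float)+.5)/s-.5+np.array(o)
E
python3 - <<'E'
import pickle
from h import *
d=pickle.load(open('d0.pkl','rb'))['top']
pegs=w(d,crop([(274,47),(454,116),(152,199),(258,359),(444,311)]),.097)
lids=w(d,crop([(242,256),(247,150),(348,128),(405,213)]),.094)
arr=w(d,crop([(333,397),(338,480)]),.044)
c=least_squares(lambda c:np.r_[np.hypot(*(pegs-c).T)-.12,np.hypot(*(lids-c).T)-.065],[.5,-.08])
print(c.x,c.fun*1e3)
c=c.x
a=lambda p:np.degrees(np.arctan2(*(p-c).T[::-1]))%360
print('pegs',pegs.round(3),a(pegs),'lids',lids.round(3),a(lids),'arr',arr.round(3),a(arr),np.hypot(*(arr-c).T))
el=w(d,crop([(145,210),(490,210),(317,42),(317,388)]),.052);print(el.round(3))
print('decoys',w(d,crop([(275,525),(0,268)]),.04))
E
```

```text
[ 0.57703859 -0.06542486] [ 0.61896245 -0.35216993 -1.20644526 -1.85557423 -0.43555191 -0.56889018
  0.09678647 -2.98957924 -0.34678751]
pegs [[ 0.695 -0.038]
 [ 0.64  -0.167]
 [ 0.586  0.053]
 [ 0.468 -0.021]
 [ 0.498 -0.155]] [ 13.10339381 301.63602535  85.85288296 157.86100202 228.85422293] lids [[ 0.543 -0.011]
 [ 0.62  -0.016]
 [ 0.634 -0.09 ]
 [ 0.57  -0.13 ]] [122.31123748  48.81528872 336.38910761 264.16259764] arr [[ 0.44  -0.073]
 [ 0.378 -0.075]] [183.34665229 182.88822609] [0.13726571 0.19914837]
[[ 0.584  0.064]
 [ 0.576 -0.195]
 [ 0.708 -0.069]
 [ 0.447 -0.062]]
decoys [[ 0.34587944 -0.02747755]
 [ 0.5445327   0.17583556]]
```

Run:
```python
from station import sense
from scipy.spatial.transform import Rotation as R
from h import *
s=sense();M=R.from_quat(s['tool_rot']).as_matrix();print(s['tcp_pos'],M.round(3),s['finger_gap'])
c=np.array([.577,-.0655]);f=lambda a:c+.124*np.array([np.cos(np.radians(a)),np.sin(np.radians(a))])
print('tool x,y azimuth',np.degrees(np.arctan2(M[1,:2],M[0,:2])))
for a in(211,):print(a,f(a),(f(a)-s['tcp_pos'][:2])/.03)
A=[211+6*i for i in range(12)];P=np.array([f(a) for a in A])
for a,p,dd in zip(A,P,np.diff(P,axis=0)/.03):print(a,p.round(4),dd.round(2))
```

```text
[ 0.14479113 -0.60735617  0.24742854] [[ 0.973  0.232 -0.   ]
 [ 0.232 -0.973  0.002]
 [ 0.    -0.002 -1.   ]] 1.000471453787458
tool x,y azimuth [ 13.39543278 -76.60452701]
211 [ 0.47071125 -0.12936472] [10.86400405 15.93304834]
211 [ 0.4707 -0.1294] [ 0.24 -0.36]
217 [ 0.478  -0.1401] [ 0.28 -0.33]
223 [ 0.4863 -0.1501] [ 0.31 -0.3 ]
229 [ 0.4956 -0.1591] [ 0.34 -0.27]
235 [ 0.5059 -0.1671] [ 0.37 -0.23]
241 [ 0.5169 -0.174 ] [ 0.39 -0.19]
247 [ 0.5285 -0.1796] [ 0.41 -0.15]
253 [ 0.5407 -0.1841] [ 0.42 -0.1 ]
259 [ 0.5533 -0.1872] [ 0.43 -0.06]
265 [ 0.5662 -0.189 ] [ 0.43 -0.02]
271 [ 0.5792 -0.1895] [0.43 0.03]
```

```bash
python3 -m crank '[{"dp":[0.64,0.937,0],"angular":[0,0,1]},{"dp":[0.64,0.937,0],"angular":[0,0,1]},{"dp":[0.64,0.937,0],"angular":[0,0,1]},{"dp":[0.64,0.937,0],"angular":[0,0,1]},{"dp":[0.64,0.937,0],"angular":[0,0,1]},{"dp":[0.64,0.937,0],"angular":[0,0,1]},{"dp":[0.64,0.937,0],"angular":[0,0,1]},{"dp":[0.64,0.937,0],"angular":[0,0,1]},{"dp":[0.64,0.937,0],"angular":[0,0,1]},{"dp":[0.64,0.937,0],"angular":[0,0,1]},{"dp":[0.64,0.937,0],"angular":[0,0,1]},{"dp":[0.64,0.937,0],"angular":[0,0,1]},{"dp":[0.64,0.937,0],"angular":[0,0,1]},{"dp":[0.64,0.937,0],"angular":[0,0,1]},{"dp":[0.64,0.937,0],"angular":[0,0,1]},{"dp":[0.64,0.937,0],"angular":[0,0,1]},{"dp":[0.64,0.937,0],"angular":[0,0,1]},{"dp":[0,0,0],"angular":[0,0,0]},{"dp":[0,0,0],"angular":[0,0,0]}]' 1 40
python3 - <<'E'
from station import sense,vision
import cv2
s=sense();print(s['tcp_pos'],s['t'],s['finger_gap'])
cv2.imwrite('pics/wr1.png',vision.snapshot('wrist')['image'])
E
```

```text
t: 2.0
tcp_pos: [0.4711, -0.1295, 0.248]
tool_rot: [0.965, 0.263, -0.0, -0.0]
force: [-0.2, 0.2, 0.4]
finger_gap: -0.003
gripper_force: 0.0
[ 0.47107256 -0.12949778  0.24800061] 2.0 -0.0025242229806090428
```

View pics/wr1.png

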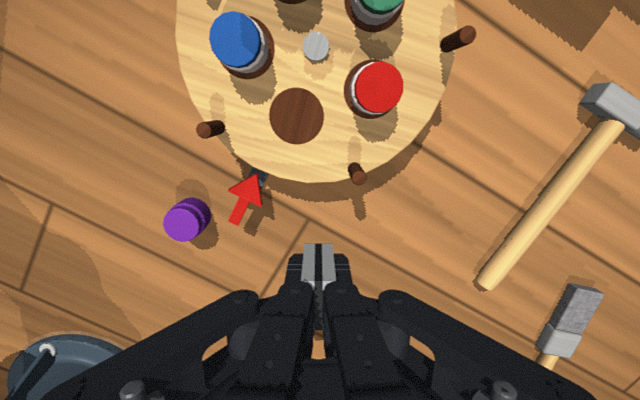

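The wrist view shows the fingers shut at (318,260). The peg to push is at (357,173), clear of the fingers. Next I descend.

```bash
python3 -m crank '[{"dp":[0,0,-0.78],"angular":[0,0,0]},{"dp":[0,0,-0.78],"angular":[0,0,0]},{"dp":[0,0,-0.78],"angular":[0,0,0]},{"dp":[0,0,-0.78],"angular":[0,0,0]},{"dp":[0,0,-0.78],"angular":[0,0,0]},{"dp":[0,0,-0.78],"angular":[0,0,0]},{"dp":[0,0,-0.78],"angular":[0,0,0]},{"dp":[0,0,0],"angular":[0,0,0]}]'
python3 - <<'E'
from station import vision
import cv2
cv2.imwrite('pics/wr2.png',vision.snapshot('wrist')['image'])
E
```

```text
t: 2.85
tcp_pos: [0.469, -0.1306, 0.0823]
tool_rot: [0.965, 0.261, -0.002, -0.002]
force: [0.2, -0.0, 0.9]
finger_gap: 0.004
gripper_force: 0.0
```

View pics/wr2.png

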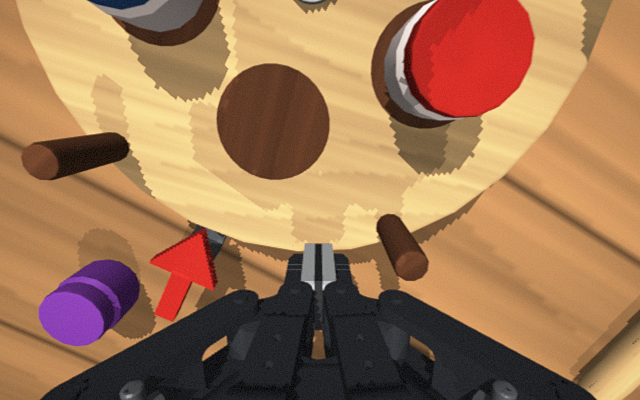

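```bash
python3 -m crank '[{"dp":[0.12,-0.18,0],"angular":[0,0,3]},{"dp":[0.12,-0.18,0],"angular":[0,0,3]},{"dp":[0.14,-0.165,0],"angular":[0,0,3]},{"dp":[0.14,-0.165,0],"angular":[0,0,3]},{"dp":[0.155,-0.15,0],"angular":[0,0,3]},{"dp":[0.155,-0.15,0],"angular":[0,0,3]},{"dp":[0.34,-0.27,0],"angular":[0,0,6]},{"dp":[0.37,-0.23,0],"angular":[0,0,6]},{"dp":[0.39,-0.19,0],"angular":[0,0,6]},{"dp":[0.41,-0.15,0],"angular":[0,0,6]},{"dp":[0.42,-0.1,0],"angular":[0,0,6]},{"dp":[0.215,-0.03,0],"angular":[0,0,3]},{"dp":[0.215,-0.03,0],"angular":[0,0,3]},{"dp":[0,0,0],"angular":[0,0,0]},{"dp":[0,0,0],"angular":[0,0,0]}]'
python3 - <<'E'
from station import vision
import cv2,pickle
d=vision.snapshot('top');pickle.dump(d,open('d1.pkl','wb'))
c=d['image'][120:260,240:400]
cv2.imwrite('pics/crop1.png',cv2.resize(c,None,fx=4.2,fy=4.2,interpolation=cv2.INTER_CUBIC))
E
```

```text
t: 4.4
tcp_pos: [0.567, -0.1904, 0.0857]
tool_rot: [0.741, 0.671, 0.0, 0.001]
force: [0.6, 0.3, 0.6]
finger_gap: 0.003
gripper_force: 0.0
```

View pics/crop1.png

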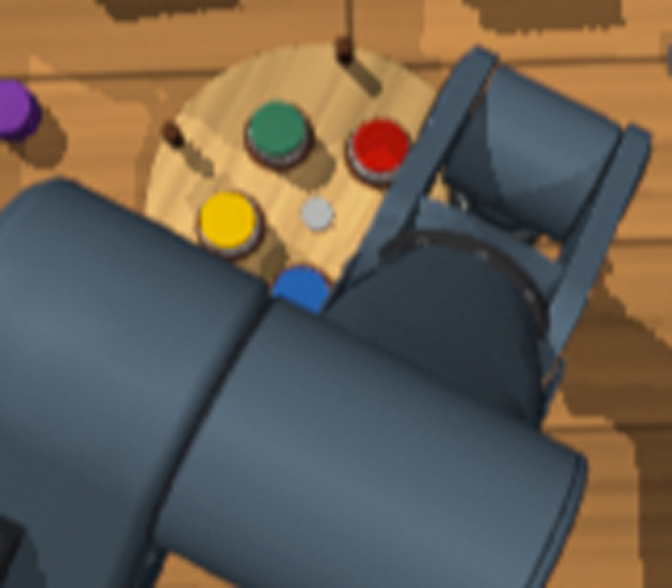

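The arm hides the front, but yellow (229,220), green (278,130), red (381,146) and pegs (344,46), (172,131) give the phase.

```bash
cat >> h.py <<'E'
C=np.array([.577,-.0655])
def ang(p,c=C): return np.degrees(np.arctan2(p[:,1]-c[1],p[:,0]-c[0]))%360
E
python3 - <<'E'
import pickle,cv2
from h import *
d0=pickle.load(open('d0.pkl','rb'))['top'];d=pickle.load(open('d1.pkl','rb'))
hub=w(d0,crop([(317,213)]),.055);print('hub',hub)
# arrow axis from red mask
im=d0['image'].astype(int);m=(im[...,2]>150)&(im[...,1]<70)&(im[...,0]<70);m[:208]=0
ys,xs=np.nonzero(m);P=w(d0,np.c_[xs,ys],.044);print(len(P),'arrow centroid',P.mean(0),ang(P.mean(0)[None]))
p0=w(d0,crop([(274,47),(454,116),(152,199),(258,359),(444,311)]),.097)
l0=w(d0,crop([(242,256),(247,150),(348,128),(405,213)]),.094)
p1=w(d,crop([(344,46),(172,131)]),.097);l1=w(d,crop([(229,220),(278,130),(381,146)]),.094)
for c in(C,C+[.002,0],C+[0,.002]):
  print('blue est0',(ang(p0,c)-[0,288,72,144,216]-14),(ang(l0,c)-[122,50,338,266]))
  print(' rot pegs',(ang(p1,c)-ang(p0[[1,0]],c))%360,(ang(p1,c)),'lids',(ang(l1,c)-ang(l0[1:],c))%360, ang(l1,c))
E
```

```text
hub [[ 0.57744343 -0.0653874 ]]
95 arrow centroid [ 0.40857192 -0.07346302] [182.70684208]
blue est0 [-0.86601353 -0.32935411 -0.16305106 -0.17980677 -1.1555487 ] [ 0.24656028 -1.16674945 -1.53300287 -1.81011759]
 rot pegs [46.92098691 47.51513608] [348.59163281  60.64912255] lids [48.29034645 48.22050035 47.4225364 ] [ 97.12359701  24.68749748 311.61241881]
blue est0 [-0.64669833 -1.15193172  0.79948755  0.18072117 -1.86974904] [ 1.72495097  0.18378573 -2.29321442 -3.56949259]
 rot pegs [47.54997157 48.1477483 ] [348.39803986  61.50104997] lids [48.71379056 49.76755926 47.8292126 ] [ 98.89757629  25.47434484 310.25972001]
blue est0 [-1.79418714 -0.82531486 -0.23422678  0.72410871 -0.53226243] [ 1.22033494 -2.35122749 -3.20509312 -1.63584551]
 rot pegs [46.47656301 47.96107271] [347.65124815  60.16688557] lids [49.70460298 48.20845039 46.09798409] [ 97.35337549  23.00335727 310.46213859]
```

```bash
python3 -m crank '[{"dp":[0.215,0,0],"angular":[0,0,3]},{"dp":[0.215,0.005,0],"angular":[0,0,3]},{"dp":[0.215,0.015,0],"angular":[0,0,3]},{"dp":[0.145,0.015,0],"angular":[0,0,2]},{"dp":[0.105,0.015,0],"angular":[0,0,1.5]},{"dp":[0.07,0.01,0],"angular":[0,0,1]},{"dp":[0.035,0.005,0],"angular":[0,0,0.5]},{"dp":[0,0,0],"angular":[0,0,0]},{"dp":[0,0,0],"angular":[0,0,0]},{"dp":[0,0,0],"angular":[0,0,0]}]'
python3 -m crank '[{"dp":[-0.2,-0.03,0],"angular":[0,0,0]},{"dp":[-0.2,-0.03,0],"angular":[0,0,0]},{"dp":[-0.1,-0.1,0.5],"angular":[0,0,0]},{"dp":[0,0,1],"angular":[0,0,0]},{"dp":[0,0,1],"angular":[0,0,0]},{"dp":[0,-0.6,1],"angular":[0,0,0]},{"dp":[-0.3,-1,0.5],"angular":[0,0,0]},{"dp":[-0.3,-1,0],"angular":[0,0,0]},{"dp":[-0.3,-1,0],"angular":[0,0,0]},{"dp":[-0.3,-1,0],"angular":[0,0,0]},{"dp":[-0.3,-1,0],"angular":[0,0,0]},{"dp":[-0.3,-1,0],"angular":[0,0,0]},{"dp":[0,0,0],"angular":[0,0,0]},{"dp":[0,0,0],"angular":[0,0,0]}]'
python3 - <<'E'
from station import vision
import cv2,pickle
d=vision.snapshot('top');pickle.dump(d,open('d2.pkl','wb'))
c=d['image'][120:260,240:400]
cv2.imwrite('pics/crop2.png',cv2.resize(c,None,fx=4.2,fy=4.2,interpolation=cv2.INTER_CUBIC))
E
```

```text
t: 5.45
tcp_pos: [0.5968, -0.1878, 0.0845]
tool_rot: [0.654, 0.757, 0.0, -0.0]
force: [0.2, -0.6, 0.3]
finger_gap: -0.005
gripper_force: 0.0
t: 6.85
tcp_pos: [0.5272, -0.3914, 0.2053]
tool_rot: [0.654, 0.756, 0.0, 0.0]
force: [0.3, 0.5, 0.0]
finger_gap: 0.001
gripper_force: 0.0
```

View pics/crop2.png

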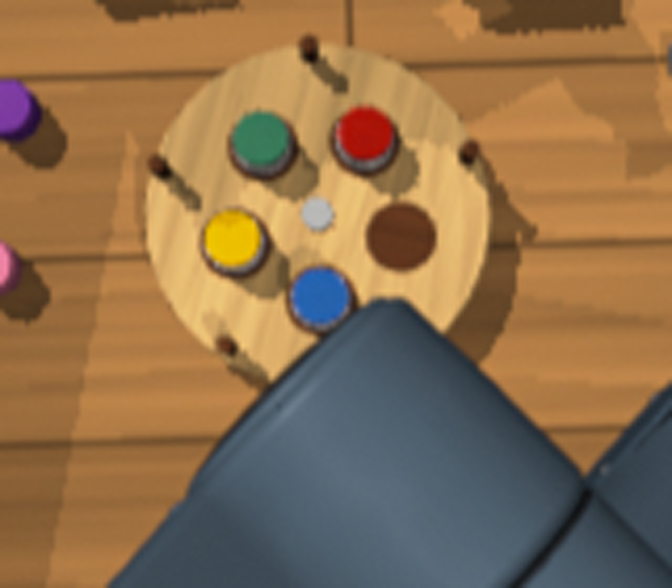

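Now yellow (234,238), green (262,138), red (365,133) and blue (321,297). Pegs are at (309,44), (158,164), (226,344), (470,150), and the empty place is at (401,237).

Run:
```python
import pickle
from h import *
d=pickle.load(open('d2.pkl','rb'))
p=w(d,crop([(309,44),(470,150),(158,164),(226,344)]),.097);l=w(d,crop([(321,297),(234,238),(262,138),(365,133)]),.094)
e=w(d,crop([(401,237)]),.052)
L=np.r_[p,l,e];off=np.array([180,252,108,36,0,72,144,216,288]);r=np.r_[[.12]*4,[.065]*5]
def model(x,o): return np.c_[x[0]+r*np.cos(np.radians(x[2]-o)),x[1]+r*np.sin(np.radians(x[2]-o))]
print(L.round(4).tolist(),(ang(L)+off+180)%360-180)
f=least_squares(lambda x:((model(x,off)-L)*1e3).ravel(),[.577,-.0655,182],x_scale=[.01,.01,1]);print(f.x,f.fun.round(1))
```

```text
[[0.6959, -0.0636], [0.6146, -0.178], [0.6111, 0.0482], [0.479, 0.0019], [0.5112, -0.0673], [0.5559, -0.0055], [0.6284, -0.0276], [0.6298, -0.1025], [0.5579, -0.1277]] [-179.0941379  -179.5331086  -178.68065267 -178.50935746 -178.42682198
 -178.59744965 -179.5565442  -179.01542208 -179.05361381]
[ 5.76455177e-01 -6.60497077e-02  1.81062646e+02] [ 0.5 -0.2  1.1 -1.4  0.3  0.5 -1.   0.8  0.2  0.1 -0.6  0.9 -0.1  0.7
 -0.1 -0.8 -0.4 -0.6]
```

```bash
python3 -m crank '[{"dp":[0,0,1],"angular":[0,0,0]},{"dp":[-0.1,0.5,1],"angular":[0,0,0]},{"dp":[-0.1,0.9,0.7],"angular":[0,0,0]},{"dp":[-0.1,0.9,0.3],"angular":[0,0,0]},{"dp":[-0.1,0.9,0],"angular":[0,0,0]},{"dp":[-0.1,0.9,0],"angular":[0,0,0]},{"dp":[0,0,0],"angular":[0,0,0]},{"dp":[0,0,0],"angular":[0,0,0]},{"dp":[0,0,0],"angular":[0,0,0]}]'
python3 - <<'E'
from station import vision,sense
import cv2,pickle
s=sense();d=vision.snapshot('wrist');d['s']=s;pickle.dump(d,open('w3.pkl','wb'))
cv2.imwrite('pics/wr3.png',d['image'])
E
```

```text
t: 7.8
tcp_pos: [0.5133, -0.2678, 0.2948]
tool_rot: [0.653, 0.757, -0.0, 0.0]
force: [0.3, -0.5, 0.1]
finger_gap: -0.002
gripper_force: 0.0
```

View pics/wr3.png

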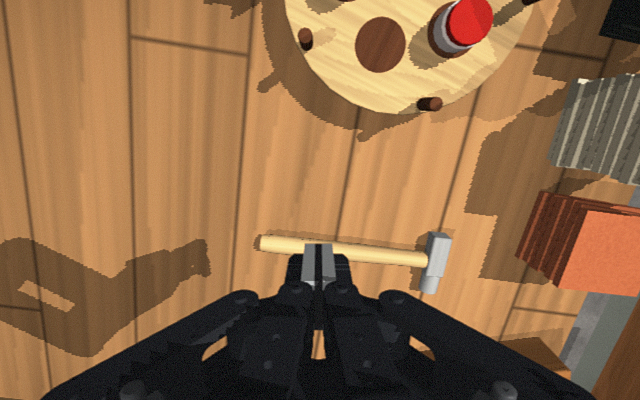

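The arrow is out of frame here: the empty place is at (380,45) and the wheel is too high in the picture. I'll move the view forward.

```bash
python3 -m crank '[{"dp":[-0.4,0.9,0.3],"angular":[0,0,0]},{"dp":[-0.4,0.9,0.3],"angular":[0,0,0]},{"dp":[-0.4,0.9,0.3],"angular":[0,0,0]},{"dp":[-0.4,0.9,0],"angular":[0,0,0]},{"dp":[-0.4,0.9,0],"angular":[0,0,0]},{"dp":[0,0,0],"angular":[0,0,0]},{"dp":[0,0,0],"angular":[0,0,0]},{"dp":[0,0,0],"angular":[0,0,0]}]'
python3 - <<'E'
from station import vision,sense
import cv2,pickle
s=sense();d=vision.snapshot('wrist');d['s']=s;pickle.dump(d,open('w4.pkl','wb'))
cv2.imwrite('pics/wr4.png',d['image'])
E
```

```text
t: 8.65
tcp_pos: [0.4538, -0.134, 0.3217]
tool_rot: [0.654, 0.757, -0.0, 0.001]
force: [0.4, -0.4, -0.0]
finger_gap: -0.001
gripper_force: 0.0
```

View pics/wr4.png

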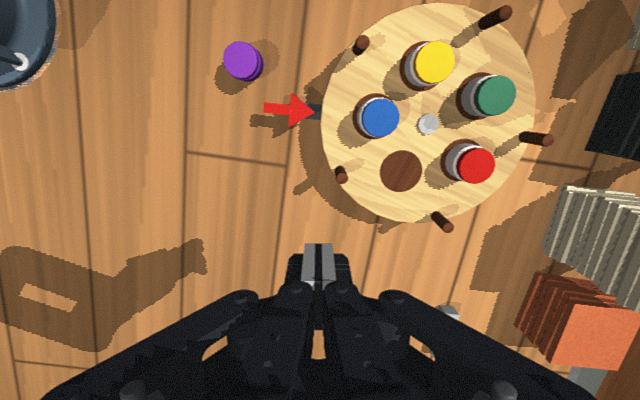

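The arrow runs from tail (264,108) to tip (314,112). The blue lid is at (380,116), the hub at (429,124), the empty place at (401,171), and the pegs nearest the front are at (361,45) and (341,175). I'll now measure this in a single frame.

Run:
```python
import pickle,cv2
from h import *
from scipy.spatial.transform import Rotation as R
d=pickle.load(open('w4.pkl','rb'));s=d['s']
T=np.eye(4);T[:3,:3]=R.from_quat(s['tool_rot']).as_matrix();T[:3,3]=s['tcp_pos'];d['pose']=T@d['mount']
im=d['image'];hsv=cv2.cvtColor(im,cv2.COLOR_BGR2HSV).astype(int)
def cen(mask,box):
    m=np.zeros(mask.shape,bool);x0,y0,x1,y1=box;m[y0:y1,x0:x1]=mask[y0:y1,x0:x1];ys,xs=np.nonzero(m);return np.c_[xs,ys]
H,S,V=hsv[...,0],hsv[...,1],hsv[...,2]
red=((H<6)|(H>174))&(S>180)&(V>120)
a=cen(red,(255,85,320,135));A=w(d,a,.044)
L={}
for n,m,b in(('blue',(H>100)&(H<125)&(S>120),(350,90,410,145)),('yellow',(H>20)&(H<32)&(S>200)&(V>150),(405,35,460,88)),('green',(H>65)&(H<95)&(S>80),(460,70,520,125)),('red',red,(450,140,500,190))):
    q=cen(m,b);(x,y),r=cv2.minEnclosingCircle(q.astype(np.float32));print(n,len(q),q.mean(0),(x,y),r);L[n]=w(d,q.mean(0),.092)[0]
hub=w(d,(429,124),.055)[0];P=np.array([L[k] for k in('blue','yellow','green','red')])
e=w(d,(401,171),.052);P=np.r_[P,e];off=np.array([0,72,144,216,288])
f=least_squares(lambda x:((np.c_[x[0]+.065*np.cos(np.radians(x[2]-off)),x[1]+.065*np.sin(np.radians(x[2]-off))]-P)*1e3).ravel(),[.577,-.0655,182],x_scale=[.01,.01,1])
print('fit',f.x,f.fun.round(1),'hub',hub)
print('arrow cen',len(A),A.mean(0),'ang from fit,hub',ang(A.mean(0)[None],f.x[:2]),ang(A.mean(0)[None],hub))
u,sv,v=np.linalg.svd(A-A.mean(0));print('arrow axis',np.degrees(np.arctan2(v[0,1],v[0,0]))%180)
print('blue direct',ang(P[:1],f.x[:2]),ang(P[:1],hub))
```

```text
blue 1089 [380.03581267 117.43985308] (380.0, 117.0) 19.416587829589844
yellow 586 [433.18771331  63.88737201] (434.7533264160156, 62.36666488647461) 21.031707763671875
green 1235 [494.60647773  95.22267206] (494.5, 95.0) 21.800329208374023
red 950 [476.54315789 165.62421053] (475.94232177734375, 165.0576934814453) 18.520545959472656
fit [ 5.77907379e-01 -6.27901335e-02  1.81477777e+02] [ 0.2 -1.  -0.2  1.4  0.7  0.2 -0.1 -0.1 -0.6 -0.5] hub [ 0.57982525 -0.06293456]
arrow cen 717 [ 0.41100044 -0.07089271] ang from fit,hub [182.77926907] [182.69883983]
arrow axis 2.819821476428616
blue direct [180.5838154] [180.44371123]
```

Arrow bearing is 182.75°. Blue is at about 181.2°, so it needs roughly +1.6°. I'll go back behind the same peg and nudge it.

```bash
python3 -m crank '[{"dp":[0.71,-0.32,-0.6],"angular":[0,0,0]},{"dp":[0.71,-0.32,-0.6],"angular":[0,0,0]},{"dp":[0.71,-0.32,-0.6],"angular":[0,0,0]},{"dp":[0.71,-0.32,-0.6],"angular":[0,0,0]},{"dp":[0.71,-0.32,-0.6],"angular":[0,0,0]},{"dp":[0.71,-0.32,-0.6],"angular":[0,0,0]},{"dp":[0,0,-0.8],"angular":[0,0,0]},{"dp":[0,0,-0.8],"angular":[0,0,0]},{"dp":[0,0,-0.8],"angular":[0,0,0]},{"dp":[0,0,0],"angular":[0,0,0]},{"dp":[0,0,0],"angular":[0,0,0]},{"dp":[0,0,0],"angular":[0,0,0]}]'
```

```text
t: 9.9
tcp_pos: [0.5818, -0.1912, 0.1427]
tool_rot: [0.654, 0.757, 0.0, 0.001]
force: [0.0, 0.4, 0.2]
finger_gap: 0.001
gripper_force: 0.0
```

```bash
python3 -m crank '[{"dp":[0,0,-0.65],"angular":[0,0,0]},{"dp":[0,0,-0.65],"angular":[0,0,0]},{"dp":[0,0,-0.64],"angular":[0,0,0]},{"dp":[0,0,0],"angular":[0,0,0]},{"dp":[0,0,0],"angular":[0,0,0]},{"dp":[0.15,0.03,0],"angular":[0,0,0]},{"dp":[0.15,0.03,0],"angular":[0,0,0]},{"dp":[0.1,0.03,0],"angular":[0,0,0]},{"dp":[0.07,0.02,0],"angular":[0,0,0.5]},{"dp":[0.07,0.01,0],"angular":[0,0,0.5]},{"dp":[0.07,0.01,0],"angular":[0,0,0.5]},{"dp":[0,0,0],"angular":[0,0,0]},{"dp":[0,0,0],"angular":[0,0,0]},{"dp":[0,0,0],"angular":[0,0,0]}]'
```

```text
t: 11.3
tcp_pos: [0.5989, -0.1863, 0.0832]
tool_rot: [0.644, 0.765, -0.0, -0.0]
force: [-0.2, 0.6, 0.3]
finger_gap: -0.002
gripper_force: 0.0
```

```bash
python3 -m crank '[{"dp":[0.04,0.005,0],"angular":[0,0,0]},{"dp":[0,0,0],"angular":[0,0,0]},{"dp":[0,0,0],"angular":[0,0,0]},{"dp":[0,0,0],"angular":[0,0,0]}]'
python3 -m crank '[{"dp":[-0.2,-0.04,0],"angular":[0,0,0]},{"dp":[-0.2,-0.04,0],"angular":[0,0,0]},{"dp":[-0.1,-0.06,0.4],"angular":[0,0,0]},{"dp":[0,0,0.8],"angular":[0,0,0]},{"dp":[0,0,0.8],"angular":[0,0,0]},{"dp":[0,0,0.8],"angular":[0,0,0]},{"dp":[0,0,0.8],"angular":[0,0,0]},{"dp":[0,0,0.8],"angular":[0,0,0]},{"dp":[-0.71,0.31,0.6],"angular":[0,0,0]},{"dp":[-0.71,0.31,0.6],"angular":[0,0,0]},{"dp":[-0.71,0.31,0.6],"angular":[0,0,0]},{"dp":[-0.71,0.31,0.6],"angular":[0,0,0]},{"dp":[-0.71,0.31,0.6],"angular":[0,0,0]},{"dp":[-0.71,0.31,0.6],"angular":[0,0,0]},{"dp":[0,0,0],"angular":[0,0,0]},{"dp":[0,0,0],"angular":[0,0,0]},{"dp":[0,0,0],"angular":[0,0,0]}]'
python3 - <<'E'
from station import vision,sense
import cv2,pickle
s=sense();d=vision.snapshot('wrist');d['s']=s;pickle.dump(d,open('w5.pkl','wb'))
im=d['image'];cv2.imwrite('pics/wr5.png',cv2.resize(im[0:225,235:555],None,fx=2.5,fy=2.5,interpolation=cv2.INTER_CUBIC))
E
```

```text
t: 11.7
tcp_pos: [0.6001, -0.1862, 0.0833]
tool_rot: [0.643, 0.765, -0.0, -0.0]
force: [-0.4, -0.2, -0.5]
finger_gap: -0.003
gripper_force: 0.2
t: 13.4
tcp_pos: [0.4578, -0.135, 0.3232]
tool_rot: [0.644, 0.765, 0.0, 0.0]
force: [-0.1, -0.0, 0.1]
finger_gap: -0.001
gripper_force: 0.0
```

View pics/wr5.png

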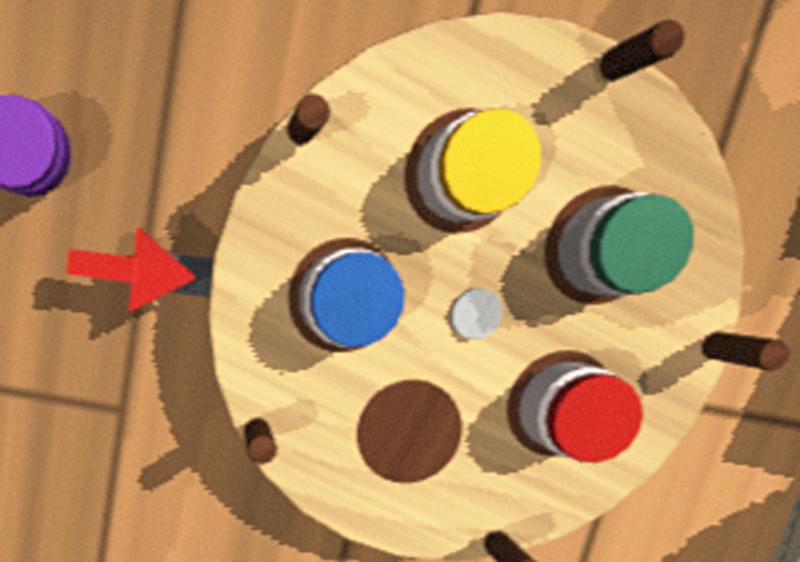

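Blue (358,298), yellow (492,161), green (646,243), red (597,417), empty place (409,431), and the arrow from (68,262) to (197,277), pointing in at the hub.

Run:
```python
import pickle
from h import *
from scipy.spatial.transform import Rotation as R
d=pickle.load(open('w5.pkl','rb'));s=d['s']
T=np.eye(4);T[:3,:3]=R.from_quat(s['tool_rot']).as_matrix();T[:3,3]=s['tcp_pos'];d['pose']=T@d['mount']
k=lambda p:crop(p,2.5,(235,0))
P=np.r_[w(d,k([(358,298),(492,161),(646,243),(597,417)]),.094),w(d,k([(409,431)]),.052)]
A=w(d,k([(197,277),(68,262)]),.044)
off=np.array([0,72,144,216,288])
f=least_squares(lambda x:((np.c_[x[0]+.065*np.cos(np.radians(x[2]-off)),x[1]+.065*np.sin(np.radians(x[2]-off))]-P)*1e3).ravel(),[.577,-.0655,182],x_scale=[.01,.01,1])
print(f.x,f.fun.round(1),'arrow',ang(A,f.x[:2]),A,np.hypot(*(A-f.x[:2]).T),'blue',ang(P[:1],f.x[:2]))
```

```text
[ 5.77615916e-01 -6.19813709e-02  1.82640994e+02] [-0.  -0.3 -0.3  0.5  0.1  0.3  0.8 -0.5 -0.5  0.1] arrow [182.95987077 183.11016004] [[ 0.44199375 -0.06899378]
 [ 0.37874983 -0.07278694]] [0.13580333 0.19915943] blue [182.36707901]
```

Blue is at 182.6° and the arrow at 182.9°. That is well aligned, and the hand is clear 0.25 m above the wheel.

```bash
python3 -c "
from station import order
print(order.sign_off())"
```

```text
the job is handed in; nothing more can be done
None
```

I turned the carousel by its rim pegs until the blue-lidded jar stood within about half a degree of the red arrow by my last camera measurement, then handed the job in at about 13.5 s with the hand clear and nothing else touched.

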